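Lock the portafilter cleaner's guard and prove its switch

TASK

Get the portafilter cleaner ready for service: swing its splash guard fully shut so that the guard's lug lines up between the two fixed lugs, then take the lock rod from its rest and thread it down through all three lugs until its flange is home against the upper lug, and let go of it. With the guard locked, push down the roller arm of the start switch until it clicks and let it spring back. Leave the milk pitcher, the tamper and the cup where they stand.

Things in the scene. Friction and masses are not known exactly. Their poses are not given: they have to be found in the camera images.
- deck: Sloping steel deck of the fixed cleaner, 250 mm wide, rising 30 degrees away from the robot. Origin on its surface midway between the fixed lugs; x runs up the slope, y left, z is its normal. Surface from x = -105 to +48 mm. The lug holes' common axis is parallel to x at y = 0, z = 42 mm. The rod comes in from behind the upper lug (free space) and slides down the slope towards the robot.
- upper_lug (a point): Centre of the hole's mouth on the outer (uphill) face of the upper fixed lug, at x = 39, y = 0, z = 42 mm of the deck; axes as the deck. The fixed lugs are upright steel plates 8 mm thick, 28 mm wide, 56 mm high, 70 mm apart centre to centre, each with a 12 mm hole chamfered 2 mm.
- lower_lug (a point): Centre of the hole's mouth on the outer (downhill) face of the lower fixed lug, at x = -39, y = 0, z = 42 mm of the deck; axes as the deck.
- guard_lug (a point): Centre of the 12 mm hole in the guard's own lug (aluminium, 10 mm thick, 26 mm wide, 44 mm high); moves with the guard. With the guard shut it lies on the common axis, midway between the fixed lugs.
- guard_push (a point): Point on the upper face of the guard plate, 45 mm from its hinge axis and 2 mm out from it, a good place to push; moves and turns with the guard (its z axis is the plate's outward normal, its y axis points from the lug to the hinge).
- guard (a joint): Splash guard's hinge angle, rad: 0 = shut, parallel to the deck, on its stop; grows as it opens upward, to 1.4; starts half open. Aluminium plate 56 mm along the slope, 86 mm wide, 4 mm thick. Hinge axis parallel to deck x at y = 100, z = 12 mm; the plate reaches from it to near y = 0, where its lug stands up. Stiff (0.13 N m): stays where left; 4 N at 45 mm from the hinge closes it.
- switch_arm (a joint): Angle of the start switch's roller arm in rad: 0 = at rest, clicks at 0.30, end stop at 0.50; a spring returns it. It grows as the roller is pushed towards the deck: 0.30 rad is 13 mm of roller travel along the deck's normal, the stop 20 mm. Takes about 4 N to click, 6 N at the stop.
- roller (a point): Centre of the black roller (16 mm diameter, 10 mm wide) at the end of the 45 mm switch arm; moves with the arm. At rest at x = 12, y = -74, z = 45 mm of the deck, right of the lugs. The arm's pivot is 42 mm down the slope from it, at z = 30 mm, beside a grey housing 42 x 24 x 38 mm whose uphill end is 29 mm from the roller's centre.
- rod: Loose lock rod, 90 g: steel shaft 8 mm thick, 105 mm long, last 8 mm tapered; steel flange 20 mm in diameter, 5 mm thick; round black handle 16 mm in diameter, 45 mm long. Origin on the axis at the flange's shaft-side face; x runs from tip to handle (shaft at negative x, handle at 5 to 50 mm). Threaded home, its x agrees with the deck's and its origin lies at the upper lug's hole mouth.
- rod_tip (a point): The tip of the rod, 105 mm from the flange face.
- rod_grip (a point): On the rod's axis in the middle of the handle, 28 mm from the flange face.
- rest: Fixed rest for the rod: dark wooden foot 120 x 55 x 10 mm with two black V posts, in which the rod lies level, axis 52 mm above the counter. Origin at counter height under the rod's flange face; x runs along the rod from tip to handle, away from the robot. The handle overhangs beyond the posts and is free all round.
- pitcher: Bystander: steel milk pitcher, 84 mm in diameter, 110 mm high; origin under its centre.
- tamper: Bystander: dark steel tamper, 58 mm in diameter, 90 mm high; origin under its centre.
- cup: Bystander: white cup, 80 mm in diameter, 60 mm high; origin under its centre.
There are look-alikes about, which are no part of the job. What is meant by the rod is not pink or red, and is the larger of those in its own colour.

How it is judged (in metres and radians):
On the way, in this order (a step that is already met when the one before it is completed fails the run):
1. the guard is swung shut (value of joint guard below 0.05 rad), for 0.2 s.
2. the rod is threaded through all three lugs, its flange home, and let go (x of rod in the frame of upper_lug between -0.005 and 0.005 m and y of rod in the frame of upper_lug between -0.006 and 0.006 m and z of rod in the frame of upper_lug between -0.006 and 0.006 m and y of rod_tip in the frame of lower_lug between -0.006 and 0.006 m and z of rod_tip in the frame of lower_lug between -0.006 and 0.006 m and x of rod_tip in the frame of lower_lug below -0.018 m and value of joint guard below 0.05 rad and contact force between rod and the fingers below 0.1 N), for 0.2 s.
3. the switch's roller arm is pushed until it clicks (value of joint switch_arm above 0.3 rad).
4. the roller arm springs back (value of joint switch_arm below 0.06 rad), for 0.1 s.
At the end, for the whole second after the job is handed in: Guard shut (within 0.05 rad); rod at rest through all three lugs, flange within 5 mm of the upper lug, axis within 6 mm of the hole centres, tip out beyond the lower lug; switch arm back within 0.06 rad; pitcher, tamper and cup within 40 mm of where they stood (x of rod in the frame of upper_lug between -0.005 and 0.005 m and y of rod in the frame of upper_lug between -0.006 and 0.006 m and z of rod in the frame of upper_lug between -0.006 and 0.006 m and y of rod_tip in the frame of lower_lug between -0.006 and 0.006 m and z of rod_tip in the frame of lower_lug between -0.006 and 0.006 m and x of rod_tip in the frame of lower_lug below -0.018 m and value of joint guard below 0.05 rad and value of joint switch_arm below 0.06 rad and linear speed of rod below 0.02 m/s and distance of each of pitcher, tamper, cup from where it was at the start of the episode below 0.04 m); the robot touches nothing.
It fails at once if the pitcher, the tamper or the cup is pushed away by more than 40 mm (distance of any of pitcher, tamper, cup from where it was at the start of the episode above 0.04 m).
It also fails if it takes over 58 s, if anything falls off the work surface, if the arm or the gripper's body presses on something with over 40 N, if the wrist force passes 120 N, or if a joint passes its speed limit or range.

ROBOT

A 6-joint arm with a two-finger parallel gripper is mounted at the origin on the work surface. World frame = base frame: x ahead of the robot, y to its left, z up, the work surface at z = 0. Lengths are in m, angles in degrees, forces in N, time in s.
With the tool pointing down it reaches from about 0.3 to 0.825 m from the base axis. Payload 5.4 kg.
Tool frame: the origin (TCP) lies at the very end of the fingers, on their centre line; the grasp point (between the pads) lies 19 mm behind it; z points along the fingers, y is the line along which they close (so a half turn about z gives the same grasp; the last joint's range is limited). The gripper opens to 92 mm and grips with 3 to 60 N. Pads are 20 mm wide; open, the fingers measure 128 mm over their backs; the gripper's body (75 mm by 189 mm) begins 69 mm behind the grasp point.
Start: joints at [55.17, 9.076, 91.501, -0, 79.423, -12.038], TCP at [0.223, 0.53, 0.215] pointing down, gripper open.
Joint ranges: [-166.64, 166.64], [-54.1, 131.32], [10.49, 154.53], [-73.88, 253.88], [9.74, 151.15], [-171.62, 171.62]. Speed limits (degrees/s): [147.25, 147.25, 180, 180, 180, 180].

INTERFACE

Orientations are given as [roll, pitch, yaw] about the fixed x, y, z axes, in that order (R = Rz(yaw) Ry(pitch) Rx(roll)).
In Python, from bench import * gives the robot as it stands.
- The arm moves only by the tool jog_arm, never from a script. Its argument "increments" is one flat list of numbers, 5 for each row, row after row: the shift along the tool's x, y, z in cm, then the turn about the tool's z in degrees, then the opening, from 0 (shut) to 1 (fully open). In form: [dx, dy, dz, spin, claw, dx, dy, dz, spin, claw, ...]. A call has 1 to 8 rows; each row is the pose to reach, as a shift and turn from the pose commanded when the call began, along the tool's axes at that moment; what a row does not reach only later rows make up. A row lasts 1/12 s, in which the tool goes at most 41.7 mm and 7.16 degrees, less where a joint would pass 70% of its speed; a pose out of reach is approached as far as the arm can. A call with a gripper value outside its range is refused whole. The fingers move at their own pace and stop on an object; "newtons" is the grip in N (left out, the last holds). Time passes only in rows, so rows that repeat a pose let the fingers close. It gives the time, the measured TCP pose, the force, the opening and the grip force at its end, in the units of the state.
- observe(): the state, without advancing time (a new reading comes with each control period).
- read_camera(name): name is "scene" or "top" or "wrist"; returns a dict with "img" (400x640x3 uint8, red, green, blue), "depth" (400x640 float32, m along the optical axis (not along the pixel's ray), 0 where there is no reading), "fx", "fy", "cx", "cy" (pixels), "cam_to_world" (4x4, takes a point from camera to world coordinates). Camera axes: x right, y down, z forward; pixel columns grow to the right and rows downward; lengths in m; the calibration is good to about 2 mm. The wrist camera is an equidistant fisheye: a pixel r from the principal point sees the ray r / f radians off the axis. A picture is of the moment at which its call begins.
- finish_job(): hands the job in; it is judged then, once.
The state is a dict: "time": time; "joint_positions": joint angles; "joint_velocities": joint speeds; "tau": joint torques, N m; "tool_pos": TCP position; "eef_rot": TCP orientation; "wrist_force": force on the tool from outside, world axes, zero at the start; "moment": the same for the moment, N m; "gripper_width": opening from 0.0 (shut) to 1.0 (fully open); "finger_force": force on a finger pad.
Only numpy, scipy, OpenCV 4.12 (cv2) and the standard library are available. Lean on these libraries where they do the work, as an engineer would, in place of code of your own. Each camera call takes 0.05 s, during which the arm holds its last target. There are 200 camera calls.

## Working session

There is one attempt and no reset: what is moved stays moved. The work goes in short steps, Python scripts to look and compute and a tool call to move; the robot and the scene stay as the last step left them, time stands still between calls to the robot, and variables do not carry over. Pictures are saved under pics/ and viewed, at most 10 in all, crops included, and the job is handed in when it is done.

Besides the shell and the picture viewer there is one more tool, called after "Emit:" as name(argument=value, ...) on one line, values as JSON. jog_arm: Moves the arm, as the interface text tells. Its arguments: {"type":"object","properties":{"increments":{"type":"array"},"newtons":{"type":"number"}},"required":["increments"]}

```bash
ls; mkdir -p pics
python3 - <<'E'
from bench import *
import cv2,numpy as np
s=observe();print(s)
for n in("scene","top"):
    c=read_camera(n);np.savez(f"{n}0.npz",**c);cv2.imwrite(f"pics/{n}0.png",c["img"][...,::-1]);print(n,c["fx"],c["cx"],c["cy"],np.round(c["cam_to_world"],3).tolist(),(c["depth"]>0).mean())
E
```

```text
pics
{'time': 0.0, 'joint_positions': array([ 5.51711969e+01,  9.11187286e+00,  9.15730667e+01, -5.34983953e-04,
        7.94238236e+01, -1.20373840e+01]), 'joint_velocities': array([ 0.00186499, -0.01906958,  0.03893633,  0.1070105 , -0.05241911,
        0.02550625]), 'tau': array([-4.18942391e-04, -3.85566902e+01, -3.22108054e+01,  7.01327669e-02,
        3.79782147e-02, -1.64531930e-04]), 'tool_pos': array([0.2223862 , 0.52955971, 0.21361875]), 'eef_rot': array([-1.79893519e+02, -2.21683755e-02,  1.57208659e+02]), 'wrist_force': array([ 0.62455544, -0.03748579, -0.27416906]), 'moment': array([ 0.0155954 , -0.03055314, -0.01463821]), 'finger_force': 0.0, 'gripper_width': 1.0019882386045889}
scene 410.92482607904094 313.12823841963626 200.06346293854511 [[-0.875, 0.271, -0.402, 0.946], [0.484, 0.52, -0.704, 0.73], [0.018, -0.81, -0.586, 0.719], [0.0, 0.0, 0.0, 1.0]] 0.996015625
top 385.048718419404 324.21753400710827 202.03268579099634 [[-0.026, -0.992, 0.125, 0.384], [-1.0, 0.027, 0.004, -0.02], [-0.007, -0.125, -0.992, 1.192], [0.0, 0.0, 0.0, 1.0]] 0.99608203125
```

View pics/scene0.png

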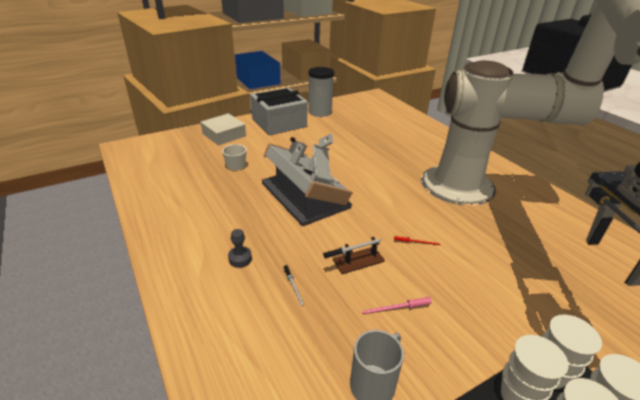

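View pics/top0.png

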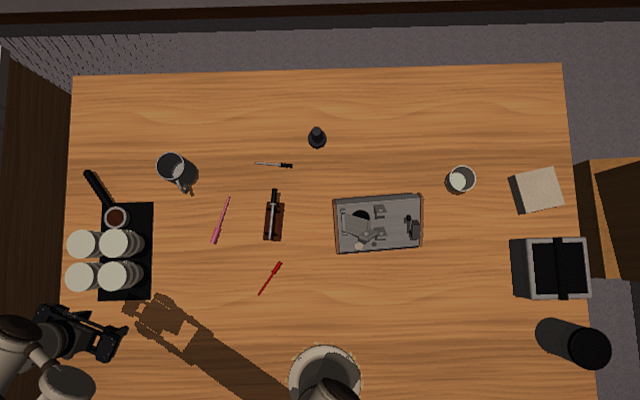

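Candidates for the rod, in top-view pixels: rest rod with black handle (273,215), loose small black/steel rod (275,164), pink (221,220), red (270,278). By the description it is the one in the rest, the larger of the black/steel pair. I'll check this in a crop together with the deck.

```bash
cat > h.py <<'E'
import numpy as np,cv2
def cloud(c):
    h,w=c["depth"].shape;u,v=np.meshgrid(np.arange(w),np.arange(h));d=c["depth"]
    P=np.stack([(u-c["cx"])/c["fx"]*d,(v-c["cy"])/c["fy"]*d,d],-1)
    M=c["cam_to_world"];return P@M[:3,:3].T+M[:3,3]
E
python3 - <<'E'
from h import *
T=np.load("top0.npz");S=np.load("scene0.npz")
t=T["img"][120:290,200:440];s=S["img"][125:310,215:445]
a=cv2.resize(t[...,::-1],(800,566),interpolation=3)[:300*566//566+266];
a=cv2.resize(t[...,::-1],None,fx=2.4,fy=1.75*1,interpolation=3)
a=cv2.resize(t[...,::-1],(424,300),interpolation=3);b=cv2.resize(s[...,::-1],(374,300),interpolation=3)
cv2.imwrite("pics/crop.png",np.hstack([a,b]))
for n,c in(("top",T),("scene",S)):
    P=cloud(c);q=P.reshape(-1,3)
    # table height
    m=(abs(q[:,2])<.02)&(q[:,0]>.2)&(q[:,0]<.8)&(abs(q[:,1])<.4);print(n,"table z",np.median(q[m,2]))
    m=(q[:,0]>.25)&(q[:,0]<.6)&(q[:,1]>-.35)&(q[:,1]<.03)&(q[:,2]>.03);g=q[m];print(g.min(0),g.max(0),len(g))
    # ransac plane with ~30deg tilt
    rng=np.random.default_rng(0);best=(0,)
    for _ in range(3000):
        p=g[rng.choice(len(g),3,False)];k=np.cross(p[1]-p[0],p[2]-p[0]);L=np.linalg.norm(k)
        if L<1e-4: continue
        k=k/L*np.sign(k[2]+1e-12)
        if abs(k[2]-np.cos(np.pi/6))>.03: continue
        i=abs((g-p[0])@k)<.002
        if i.sum()>best[0]:best=(i.sum(),i)
    i=best[1];p=g[i];c0=p.mean(0);k=np.linalg.svd(p-c0)[2][2];k*=np.sign(k[2]);print("plane",i.sum(),c0,k,np.degrees(np.arccos(k[2])),np.degrees(np.arctan2(-k[1],-k[0])))
    ux=np.cross(np.cross([0,0,1.],k),k);ux=-ux if ux[2]<0 else ux;ux/=np.linalg.norm(ux);uy=np.cross(k,ux)
    print("ux",ux,"extent x",np.percentile((p-c0)@ux,[1,99]),"y",np.percentile((p-c0)@uy,[1,99]))
E
```

```text
top table z -0.0004970732434286251
[ 0.37547869 -0.29734486  0.04108134] [ 0.54000971 -0.01960878  1.1920726 ] 5703
plane 2083 [ 0.45198039 -0.17523354  0.09675207] [-0.50085981 -0.0299969   0.86500846] 30.116328346385476 3.4273963924804103
ux [0.86346127 0.05171339 0.50175727] extent x [-0.07808152  0.07227637] y [-0.11517166  0.1323245 ]
scene table z -0.0005391380398305223
[ 0.37788105 -0.29433243  0.03001854] [ 0.54286503 -0.03333158  0.2173393 ] 3511
plane 626 [ 0.46746574 -0.15171035  0.10627753] [-0.49749307 -0.02673203  0.86705596] 29.88169508826588 3.075742762299967
ux [0.86580695 0.04652281 0.49821076] extent x [-0.09455254  0.05532393] y [-0.13345992  0.11376538]
```

View pics/crop.png

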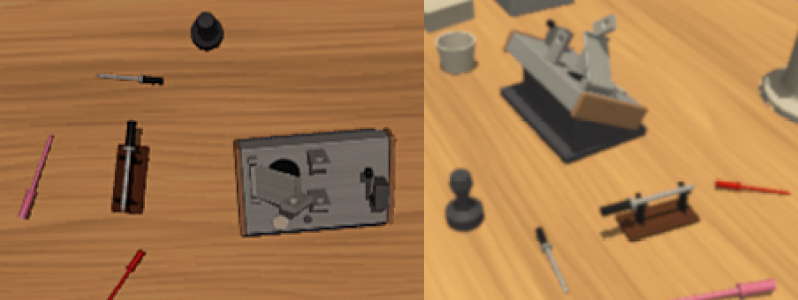

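The crop shows the rest rod at crop (130,165): black handle pointing away, longer than the loose steel one at (130,79). So the rest rod is the target. The deck is at crop (315,180), guard half open to its left, switch to its right. Next I measure frames.

Run:
```python
from h import *
T=np.load("top0.npz");S=np.load("scene0.npz")
ux=np.array([0.864,.05,.5])
yaw=np.radians(3.3);a=np.radians(30)
X=np.array([np.cos(a)*np.cos(yaw),np.cos(a)*np.sin(yaw),np.sin(a)]);Y=np.array([-np.sin(yaw),np.cos(yaw),0]);Z=np.cross(X,Y);R=np.c_[X,Y,Z]
o=np.array([.48,-.165,.11])
for n,c in(("top",T),("scene",S)):
    P=cloud(c);D=(P-o)@R
    m=(abs(D[...,0])<.12)&(abs(D[...,1])<.14)
    s=m&(D[...,2]<.012)&(D[...,2]>-.012);z0=np.median(D[s][:,2]);print(n,"z0",z0)
    D=D-[0,0,z0]
    s=m&(abs(D[...,2])<.003);e=D[s];print("deck ext",np.percentile(e,[.5,99.5],0)[:,:2].round(4).tolist())
    t=(m&(D[...,2]>.03)&(D[...,2]<.14)).astype(np.uint8)
    for lo,hi in((.035,.048),(.048,.062),(.062,.14)):
        k,L,st,ce=cv2.connectedComponentsWithStats((m&(D[...,2]>lo)&(D[...,2]<hi)).astype(np.uint8))
        for i in range(1,k):
            if st[i,4]>5:
                q=D[L==i];print(lo,ce[i].round(0),st[i,4],"mean",q.mean(0).round(4),"min",q.min(0).round(3),"max",q.max(0).round(3))
    # rod: in rest, z .045-.065
    if n=="top": b=(slice(180,250),slice(255,295))
    else: b=(slice(230,275),slice(315,390))
    Q=P[b];r=Q[(Q[...,2]>.04)&(Q[...,2]<.075)];print("rod",len(r),r.mean(0),r.min(0),r.max(0))
    d=r[:,:2]-r[:,:2].mean(0);v=np.linalg.svd(d,full_matrices=False)[2][0];v*=np.sign(v[0]);print("dir",v,np.degrees(np.arctan2(v[1],v[0])),"ext",np.percentile(d@v,[0,1,99,100]),"perp",np.percentile(d@[-v[1],v[0]],[2,50,98]),"z",np.median(r[:,2]))
    for x in np.arange(.38,.62,.012):
        w=r[abs(r[:,0]-x)<.006]
        if len(w):print(round(x,3),len(w),w[:,1:].mean(0).round(4),w[:,1].min().round(3),w[:,1].max().round(3),w[:,2].max().round(3))
```

```text
top z0 0.002757115933652091
deck ext [[-0.1103, -0.1267], [0.0417, 0.1247]]
0.035 [381. 211.] 20 mean [ 0.0315 -0.0023  0.0397] min [ 0.029 -0.015  0.035] max [0.033 0.011 0.048]
0.035 [354. 225.] 97 mean [-0.0043  0.071   0.0417] min [-0.033  0.063  0.035] max [0.022 0.08  0.048]
0.035 [415. 231.] 140 mean [-0.0401 -0.0958  0.0385] min [-0.065 -0.11   0.035] max [-0.004 -0.079  0.047]
0.035 [381. 234.] 21 mean [-0.0394 -0.0024  0.0396] min [-0.046 -0.015  0.036] max [-0.035  0.012  0.048]
0.048 [381. 213.] 42 mean [ 0.0299 -0.0012  0.0548] min [ 0.025 -0.014  0.048] max [0.034 0.012 0.06 ]
0.048 [409. 218.] 20 mean [ 0.0069 -0.075   0.0511] min [-0.    -0.082  0.048] max [ 0.013 -0.07   0.054]
0.048 [360. 226.] 100 mean [-0.0011  0.0572  0.0545] min [-0.028  0.046  0.048] max [0.021 0.067 0.062]
0.048 [382. 237.] 43 mean [-0.0403 -0.0012  0.055 ] min [-0.046 -0.015  0.048] max [-0.036  0.013  0.059]
0.062 [367. 231.] 221 mean [-0.0001  0.0426  0.0923] min [-0.035  0.018  0.062] max [0.023 0.066 0.123]
rod 232 [0.50170857 0.13993698 0.05568199] [0.41869099 0.12533086 0.0427849 ] [0.5
[... 1757 characters left out ...]
.08891515 -0.08188225  0.06679664  0.06805686] perp [-0.01386128  0.0007546   0.01215746] z 0.05451197007051284
0.416 1 [0.1516 0.0506] 0.152 0.152 0.051
0.428 16 [0.1485 0.0531] 0.137 0.154 0.056
0.44 43 [0.1517 0.0522] 0.136 0.165 0.059
0.452 18 [0.1499 0.0537] 0.145 0.154 0.059
0.464 13 [0.1482 0.054 ] 0.145 0.152 0.057
0.476 16 [0.1468 0.0534] 0.142 0.15 0.056
0.488 16 [0.1448 0.0532] 0.141 0.15 0.056
0.5 20 [0.142  0.0537] 0.13 0.147 0.057
0.512 44 [0.1426 0.0525] 0.128 0.158 0.059
0.524 31 [0.1434 0.0564] 0.134 0.149 0.062
0.536 28 [0.1426 0.0556] 0.135 0.148 0.062
0.548 32 [0.141 0.056] 0.132 0.145 0.06
0.56 31 [0.1393 0.0559] 0.131 0.146 0.06
0.572 31 [0.1367 0.0542] 0.127 0.143 0.06
```

```bash
cat >> h.py <<'E'
from scipy.spatial.transform import Rotation as Ro
O=np.array([.4743,-.1653,.1096]);YAW=3.3
RD=Ro.from_euler("xyz",[0,-30,YAW],degrees=True).as_matrix()
def deck(x,y,z): return O+RD@np.array([x,y,z])/1000
def todeck(p): return (RD.T@(np.asarray(p)-O)*1000)
def plan(s,p,yaw=None):
    R=Ro.from_euler("xyz",s["eef_rot"],degrees=True).as_matrix()
    d=R.T@(np.asarray(p)-s["tool_pos"])*100
    sp=0 if yaw is None else (-(yaw-s["eef_rot"][2])+90)%180-90
    print("shift cm",d.round(2),"spin",round(sp,1))
E
python3 - <<'E'
from h import *;from bench import *
s=observe();print(deck(0,0,0),RD[:,0])
plan(s,[.43,.2,.32],183.3);plan(s,deck(0,35,160),183.3)
E
```

```text
[ 0.4743 -0.1653  0.1096] [0.86458937 0.04985191 0.5       ]
shift cm [-31.9  -22.37 -10.6 ] spin -26.1
shift cm [-41.41 -54.69  -3.37] spin -26.1
```

Emit:
jog_arm(increments=[-32,-22.4,-10.6,-26,0,-32,-22.4,-10.6,-26,0,-32,-22.4,-10.6,-26,0,-32,-22.4,-10.6,-26,0,-32,-22.4,-10.6,-26,0,-32,-22.4,-10.6,-26,0,-41.4,-54.7,-8,-26,0,-41.4,-54.7,-8,-26,0])

```text
time: 0.77
tool_pos: [0.3555, 0.2489, 0.281]
eef_rot: [180.0, 0.0, -176.8]
wrist_force: [0.8, -0.3, 0.1]
gripper_width: 0.439
finger_force: 0.0
```

Emit:
jog_arm(increments=[0,0,0,0,0])

```text
time: 0.85
tool_pos: [0.3561, 0.2452, 0.2808]
eef_rot: [-179.8, 0.0, -177.2]
wrist_force: [-1.0, 0.4, -0.1]
gripper_width: 0.372
finger_force: 0.0
```

Run:
```python
from h import *;from bench import *
s=observe();print(s["time"],s["tool_pos"],s["eef_rot"],s["joint_positions"].round(0))
plan(s,deck(0,35,150),183.3)
```

```text
0.85 [0.35614593 0.24520555 0.28075298] [-1.79838006e+02  3.77306707e-02 -1.77200130e+02] [ 19. -15. 107.  -0.  88. -74.]
shift cm [ -2.26 -38.13   4.23] spin -0.5
```

Emit:
jog_arm(increments=[-2.3,-38,0,0,0,-2.3,-38,0,0,0,-2.3,-38,0,0,0,-2.3,-38,0,0,0,-2.3,-38,0,0,0,-2.3,-38,0,0,0,-2.3,-38,0,0,0,-2.3,-38,0,0,0])

```text
time: 1.52
tool_pos: [0.3934, -0.0821, 0.2806]
eef_rot: [180.0, 0.0, -176.8]
wrist_force: [0.9, 0.1, 1.0]
gripper_width: 0.008
finger_force: 0.0
```

Emit:
jog_arm(increments=[0,-4,0,0,0,0,-4,0,0,0])

```text
time: 1.68
tool_pos: [0.3955, -0.1258, 0.2801]
eef_rot: [-179.9, -0.1, -177.2]
wrist_force: [0.5, -0.0, -0.1]
gripper_width: 0.007
finger_force: 0.0
```

Run:
```python
from h import *;from bench import *
s=observe();print(s["time"],todeck(s["tool_pos"]),s["eef_rot"],s["gripper_width"])
for y,z in((40,140),(38,122),(25,100),(8,80),(0,62),(-2,56)): plan(s,deck(0,y,z),183.3)
c=read_camera("wrist");np.savez("w0.npz",**c);cv2.imwrite("pics/w0.png",c["img"][...,::-1])
```

```text
1.6833 [ 19.12084122  43.9993684  185.81773403] [-1.79905044e+02 -7.90198461e-02 -1.77206074e+02] 0.006575560138456821
shift cm [-0.65 -0.39  4.92] spin -0.5
shift cm [-1.55 -0.58  6.48] spin -0.5
shift cm [-2.66 -1.86  8.39] spin -0.5
shift cm [-3.68 -3.55 10.12] spin -0.5
shift cm [-4.59 -4.34 11.68] spin -0.5
shift cm [-4.89 -4.54 12.2 ] spin -0.5
```

View pics/w0.png

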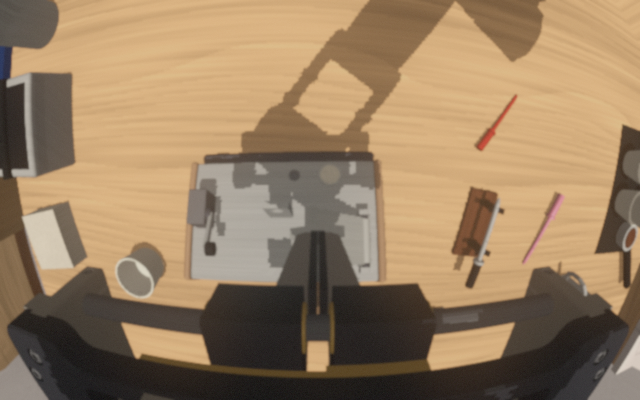

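The wrist view shows the closed fingers (318,240) above the guard lug, with the rest rod at (485,240) and the switch at (205,225). Pushing the guard down by its lug top.

Emit:
jog_arm(increments=[-0.7,-0.4,4.9,-0.5,0,-1.5,-0.6,6.5,-0.5,0,-2.1,-1.2,7.4,-0.5,0,-2.7,-1.9,8.4,-0.5,0,-3.2,-2.7,9.3,-0.5,0,-3.7,-3.6,10.1,-0.5,0,-4.1,-4,10.9,-0.5,0,-4.6,-4.3,11.7,-0.5,0])

```text
time: 2.4
tool_pos: [0.4454, -0.1604, 0.1643]
eef_rot: [-179.9, 0.1, -176.3]
wrist_force: [-0.1, 0.2, 1.0]
gripper_width: 0.004
finger_force: 0.6
```

Emit:
jog_arm(increments=[0,0,0,0,0])

```text
time: 2.48
tool_pos: [0.4442, -0.1589, 0.162]
eef_rot: [179.9, -0.1, -176.2]
wrist_force: [-0.0, 0.7, -1.1]
gripper_width: 0.004
finger_force: 0.2
```

Run:
```python
from h import *;from bench import *
s=observe();print(s["time"],todeck(s["tool_pos"]),s["wrist_force"])
for x,y,z in((0,0,60),(0,0,56),(30,0,140)): plan(s,deck(x,y,z),183.3)
```

```text
2.4833 [ 0.54339971  8.09247856 60.20837838] [-0.0307066   0.74343382 -1.1195403 ]
shift cm [ 0.04 -0.81  0.04] spin 0.5
shift cm [-0.16 -0.81  0.39] spin 0.5
shift cm [ 1.46 -0.78 -8.38] spin 0.5
```

Emit:
jog_arm(increments=[-0.2,-0.8,0.4,0,0,-0.3,-0.8,0.6,0,0])

```text
time: 2.65
tool_pos: [0.4473, -0.1657, 0.1597]
eef_rot: [179.7, -0.2, -176.2]
wrist_force: [-14.1, 12.4, 31.5]
gripper_width: 0.006
finger_force: 15.9
```

Run:
```python
from h import *;from bench import *
s=observe();print(s["time"],todeck(s["tool_pos"]),s["wrist_force"],s["moment"])
c=read_camera("scene");a=c["img"][110:230,240:400];cv2.imwrite("pics/s1.png",cv2.resize(a[...,::-1],(800,600),interpolation=3))
```

```text
2.65 [ 1.67548655  1.12493417 56.88243413] [-14.08954265  12.39398122  31.4621863 ] [2.23535091 2.59205523 0.0596912 ]
```

View pics/s1.png

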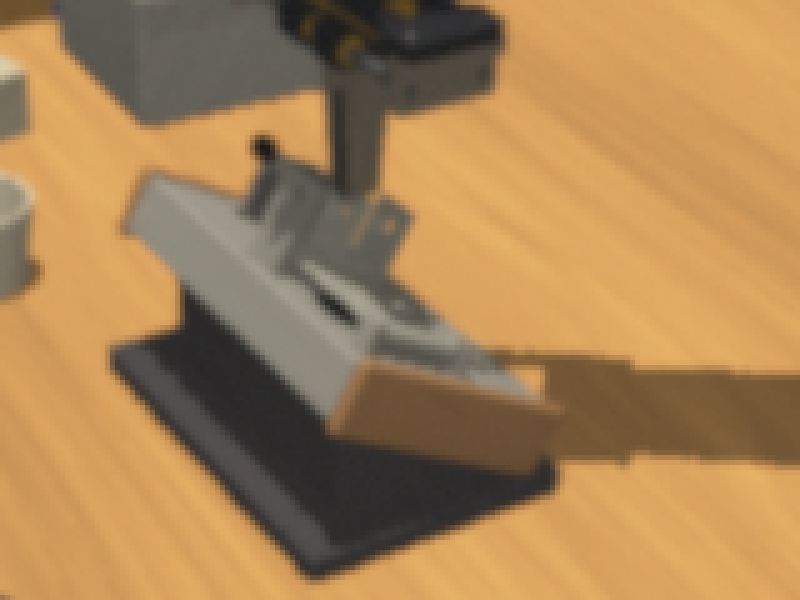

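The scene crop shows the guard flat between the fixed lugs with the finger on its lug (350,200); about 35 N confirms it is on the stop. Lift off and go to the rod.

Emit:
jog_arm(increments=[0.8,0,-4,0,0,1,0,-8,0,0,1,4,-12,9,0.5,1,8,-12,9,0.5])

```text
time: 3.03
tool_pos: [0.435, -0.1002, 0.281]
eef_rot: [-179.8, 0.4, 174.2]
wrist_force: [2.0, 0.2, 1.2]
gripper_width: 0.132
finger_force: 0.0
```

Run:
```python
from h import *;from bench import *
s=observe();print(s["time"],s["tool_pos"],s["eef_rot"],s["wrist_force"])
plan(s,[.535,.1375,.2],174)
```

```text
3.0333 [ 0.4350012  -0.10019605  0.28095953] [-179.82046138    0.43007368  174.24508675] [1.9752162  0.23296926 1.15458566]
shift cm [-7.51 24.68  8.08] spin 0.2
```

Emit:
jog_arm(increments=[-7.5,24.7,4,0,0.5,-7.5,24.7,4,0,0.5,-7.5,24.7,4,0,0.5,-7.5,24.7,4,0,0.5,-7.5,24.7,4,0,0.5,-7.5,24.7,4,0,0.5,-7.5,24.7,8,0,0.5,-7.5,24.7,8,0,0.5])

```text
time: 3.7
tool_pos: [0.5266, 0.1435, 0.1888]
eef_rot: [-180.0, -0.7, 175.0]
wrist_force: [-0.7, -0.4, -2.7]
gripper_width: 0.498
finger_force: 0.0
```

Run:
```python
from h import *;from bench import *
s=observe();print(s["time"],s["tool_pos"],s["eef_rot"],s["gripper_width"])
c=read_camera("wrist");s=observe();np.savez("w1.npz",**c,pos=s["tool_pos"]);cv2.imwrite("pics/w1.png",c["img"][...,::-1]);print(s["tool_pos"],c["cam_to_world"].round(4).tolist(),c["fx"],c["cx"],c["cy"])
```

```text
3.7 [0.52662824 0.14352075 0.18882249] [-179.97410008   -0.65081751  175.01455047] 0.4982984672297162
[0.52702556 0.14186405 0.19102425] [[0.0857, 0.9576, 0.275, 0.4468], [0.9963, -0.0825, -0.0232, 0.1487], [0.0005, 0.276, -0.9612, 0.3598], [0.0, 0.0, 0.0, 1.0]] 309.70691628693146 317.52870025248495 197.9119359985895
```

View pics/w1.png

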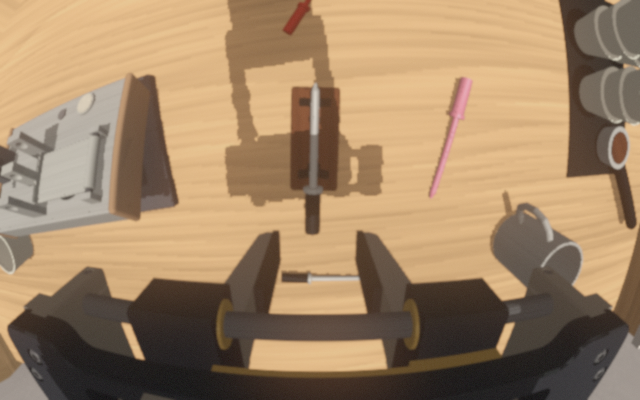

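Wrist view: rod tip (316,85), flange (314,190), handle end (312,232), with the fingers straddling the rod's line. Casting rays onto z = 52 mm.

```bash
cat >> h.py <<'E'
def wray(c,u,v):
    dx,dy=u-c["cx"],v-c["cy"];r=np.hypot(dx,dy);t=r/c["fx"];d=np.array([dx/r*np.sin(t),dy/r*np.sin(t),np.cos(t)])
    M=c["cam_to_world"];return M[:3,3],M[:3,:3]@d
def onz(c,u,v,z):
    o,d=wray(c,u,v);return o+d*(z-o[2])/d[2]
E
python3 - <<'E'
from h import *;from bench import *
c=np.load("w1.npz")
for n,u,v in(("tip",315.5,84),("fl",314,189),("end",312,233)): print(n,onz(c,u,v,.052))
a=onz(c,315.5,84,.052);b=onz(c,312,233,.052);d=b-a;print(np.linalg.norm(d),np.degrees(np.arctan2(d[1],d[0])))
d/=np.linalg.norm(d);g=a+d*.133;print("grip",g);s=observe();print(s["tool_pos"],s["eef_rot"]);plan(s,[g[0],g[1],.033],180+np.degrees(np.arctan2(d[1],d[0])))
E
```

```text
tip [0.41953764 0.14922114 0.052     ]
fl [0.52510298 0.13849582 0.052     ]
end [0.5734348  0.13201496 0.052     ]
0.15485602499522846 -6.379353060783793
grip [0.5517141 0.1344434 0.052    ]
[0.52702556 0.14186405 0.19102425] [-179.93766957   -0.57785028  174.92986515]
shift cm [-2.68 -0.5  15.78] spin 1.3
```

Emit:
jog_arm(increments=[-2.7,-0.5,5,1,0.5,-2.7,-0.5,9,1,0.5,-2.7,-0.5,11.5,1,0.5,-2.7,-0.5,11.5,1,0.5])

```text
time: 4.08
tool_pos: [0.5517, 0.1312, 0.0743]
eef_rot: [-179.9, -0.8, 173.6]
wrist_force: [-1.4, 0.3, -1.1]
gripper_width: 0.501
finger_force: 0.0
```

Run:
```python
from h import *;from bench import *
s=observe();print(s["time"],s["tool_pos"],s["eef_rot"]);plan(s,[.552,.1348,.033],173.7)
```

```text
4.0833 [0.55166167 0.13122055 0.07425311] [-179.88719574   -0.76245473  173.63042114]
shift cm [-0.05  0.37  4.12] spin -0.1
```

Emit:
jog_arm(increments=[0,0.3,2.5,0,0.5,0,0.3,4.1,0,0.5,0,0.3,4.1,0,0.1,0,0.3,4.1,0,0.1,0,0.3,4.1,0,0.1,0,0.3,4.1,0,0.1,0,0.3,4.1,0,0.1,0,0.3,4.1,0,0.1], newtons=8)

```text
time: 4.75
tool_pos: [0.5586, 0.1353, 0.0412]
eef_rot: [180.0, 0.2, 173.7]
wrist_force: [0.3, -1.1, 1.6]
gripper_width: 0.172
finger_force: 8.0
```

Emit:
jog_arm(increments=[0,0,0,0,0.1,0,0,-1.5,0,0.1,0,0,-3,0,0.1,0,0,-3,0,0.1,0,0,-3,0,0.1])

```text
time: 5.17
tool_pos: [0.5579, 0.1356, 0.0702]
eef_rot: [180.0, 0.1, 173.7]
wrist_force: [-0.4, -0.3, -1.6]
gripper_width: 0.167
finger_force: 8.0
```

Run:
```python
from h import *;from bench import *
s=observe();print(s["time"],s["tool_pos"],s["eef_rot"],s["gripper_width"]*92)
c=read_camera("wrist");np.savez("w2.npz",**c);cv2.imwrite("w2.png",c["img"][50:250,220:420,::-1])
d=read_camera("scene");np.savez("s2.npz",**d)
cv2.imwrite("pics/2.png",np.hstack([cv2.resize(c["img"][50:250,220:420,::-1],(400,400)),cv2.resize(d["img"][170:290,290:410,::-1],(400,400),interpolation=3)]))
```

```text
5.1667 [0.55794579 0.13558168 0.07018441] [1.79982282e+02 8.41304410e-02 1.73707178e+02] 15.378652856782969
```

View pics/2.png

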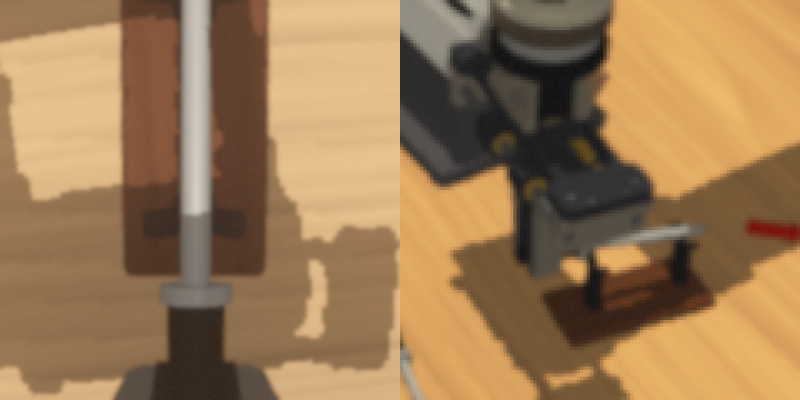

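```bash
cat >> h.py <<'E'
def rodfit(c,lo=20,hi=110):
    # steel shaft points near the expected line, from a wrist depth picture; tool pose -> pitch
    h,w=c["depth"].shape;u,v=np.meshgrid(np.arange(w),np.arange(h));dx,dy=u-c["cx"],v-c["cy"];r=np.hypot(dx,dy)+1e-9;t=r/c["fx"]
    D=np.stack([dx/r*np.sin(t),dy/r*np.sin(t),np.cos(t)],-1);P=D/D[...,2:]*c["depth"][...,None];M=c["cam_to_world"];return P@M[:3,:3].T+M[:3,3]
E
python3 - <<'E'
from h import *
c=np.load("w2.npz");P=rodfit(c)
d=np.load("s2.npz");Q=cloud(d)
tcp=np.array([.558,.1356,.070]);f=np.array([-np.cos(np.radians(-6.3)),-np.sin(np.radians(-6.3)),0]);l=np.array([-f[1],f[0],0])
for n,A in(("w",P),("s",Q)):
    q=A.reshape(-1,3)-tcp;a=q@f;b=q@l
    for s in np.arange(.02,.16,.01):
        m=(abs(a-s)<.005)&(abs(b)<.012)&(q[:,2]>-.008)&(q[:,2]<.06)
        if m.sum()>2:print(n,round(s,2),m.sum(),"lat",b[m].mean().round(4),"z",(np.percentile(q[m,2],90)+.07).round(4))
E
```

```text
w 0.02 534 lat 0.0016 z 0.0849
w 0.03 540 lat 0.0017 z 0.084
w 0.04 445 lat 0.0017 z 0.0836
w 0.05 262 lat 0.0017 z 0.0762
w 0.06 255 lat 0.0017 z 0.0746
w 0.07 259 lat 0.0018 z 0.0731
w 0.08 251 lat 0.0017 z 0.0715
w 0.09 251 lat 0.0017 z 0.0697
w 0.1 243 lat 0.0018 z 0.0679
w 0.11 235 lat 0.0018 z 0.0662
w 0.12 197 lat 0.0019 z 0.0647
w 0.13 65 lat 0.0016 z 0.0635
s 0.02 5 lat -0.0078 z 0.077
s 0.03 11 lat -0.0077 z 0.0745
s 0.04 5 lat -0.0073 z 0.0745
s 0.05 4 lat -0.0057 z 0.0735
s 0.06 7 lat -0.0037 z 0.0701
s 0.07 8 lat -0.0037 z 0.0702
s 0.08 10 lat -0.0038 z 0.0695
s 0.09 10 lat -0.0026 z 0.0684
s 0.1 11 lat -0.0023 z 0.0672
s 0.11 9 lat -0.0029 z 0.0648
s 0.12 5 lat -0.0007 z 0.0634
```

The crop shows the rod held at the handle, clear of the posts. Wrist depth gives a tilt of about 10° tip-down, so the rod pivots in the grip under gravity, which I need for the 30° slope. I'll lift it and ease the grip.

Emit:
jog_arm(increments=[0,0,-3,0,0.1,0,0,-6,0,0.1,0,0,-9,0,0.1,0,0,-12,0,0.1,0,0,-12,0,0.1,0,0,-12,0,0.1])

```text
time: 5.77
tool_pos: [0.5583, 0.1355, 0.1906]
eef_rot: [180.0, 0.1, 173.7]
wrist_force: [-0.2, 0.4, -1.2]
gripper_width: 0.171
finger_force: 8.0
```

```bash
cat >> h.py <<'E'
def rod(c,s):
    y=np.radians(s["eef_rot"][2]);f=np.array([np.cos(y),np.sin(y),0]);l=np.array([-f[1],f[0],0])
    q=rodfit(c).reshape(-1,3)-s["tool_pos"];a=q@f;b=q@l;A=[];B=[]
    m=(a>.02)&(a<.16)&(abs(b)<.02)&(q[:,2]>-.12)&(q[:,2]<.05);p=np.c_[a,b,q[:,2]][m]
    k=(abs(p[:,1]-np.median(p[:,1]))<.003);p=p[k]
    i=(p[:,0]>.05)
    # robust line through the shaft's top
    for _ in range(6):
        co=np.polyfit(p[i,0],p[i,2],1);e=p[:,2]-np.polyval(co,p[:,0]);i=(p[:,0]>.05)&(abs(e)<(.006 if _<3 else .002))
    th=np.arctan(-co[0]);z0=co[1]-.004/np.cos(th);cl=np.polyfit(p[i,0],p[i,1],1)
    fl=p[(p[:,2]-np.polyval(co,p[:,0]))>.004][:,0]
    print("tilt",np.degrees(th).round(2),"axis z at TCP axis mm",(z0*1e3).round(1),"lat",(cl*[57.3,1e3]).round(2),"n",i.sum(),"tip a",(np.percentile(p[i,0],99.5)*1e3).round(1),"flange front a",(np.percentile(fl,98)*1e3).round(1) if len(fl) else None)
E
python3 - <<'E'
from h import *;from bench import *
c=read_camera("wrist");s=observe();print(s["time"],s["tool_pos"],s["eef_rot"]);rod(c,s);np.savez("w3.npz",**c)
E
```

```text
5.8167 [0.55692446 0.13548071 0.18856968] [-1.79989858e+02 -7.98347157e-02  1.73708746e+02]
tilt 30.88 axis z at TCP axis mm 10.7 lat [0.04 1.72] n 897 tip a 118.3 flange front a 34.3
```

Emit:
jog_arm(increments=[0,0,0,0,0.1,0,0,0,0,0.1], newtons=25)

```text
time: 5.98
tool_pos: [0.556, 0.1354, 0.1872]
eef_rot: [-180.0, -0.3, 173.7]
wrist_force: [0.7, -0.1, -1.4]
gripper_width: 0.162
finger_force: 25.0
```

Run:
```python
from h import *;from bench import *
c=read_camera("wrist");s=observe();print(s["time"],s["tool_pos"],s["finger_force"]);rod(c,s)
g=deck(39+105+12+33,0,42);g[2]-=.0107;print(g);plan(s,[.62,-.1,.28],183.3);plan(s,g,183.3)
```

```text
6.0333 [0.55619558 0.13542368 0.18745826] 24.99982237815857
tilt 30.33 axis z at TCP axis mm 9.2 lat [0.04 1.35] n 922 tip a 120.9 flange front a 35.9
[ 0.61674221 -0.15708683  0.22977307]
shift cm [ -8.89 -22.71  -9.28] spin -9.6
shift cm [ -9.21 -28.41  -4.25] spin -9.6
```

Emit:
jog_arm(increments=[-4,0,-4,0,0.1,-8,-3,-8,0,0.1,-9.2,-7,-9.3,-4,0.1,-9.2,-11,-9.3,-9.6,0.1,-9.2,-15,-9.3,-9.6,0.1,-9.2,-19,-9.3,-9.6,0.1,-9.2,-23,-9.3,-9.6,0.1,-9.2,-23,-9.3,-9.6,0.1])

```text
time: 6.7
tool_pos: [0.6226, -0.1079, 0.2813]
eef_rot: [-179.9, -0.1, -176.9]
wrist_force: [-0.1, 0.4, -1.0]
gripper_width: 0.165
finger_force: 25.0
```

Run:
```python
from h import *;from bench import *
c=read_camera("wrist");s=observe();print(s["time"],s["tool_pos"],s["eef_rot"]);rod(c,s);np.savez("w4.npz",**c)
print(todeck(s["tool_pos"]));plan(s,deck(39+105+40+33,0,48)-[0,0,.0095],183.3)
```

```text
6.75 [ 0.62244655 -0.10993355  0.28119221] [-1.79879099e+02 -1.49566471e-01 -1.77027932e+02]
tilt 30.37 axis z at TCP axis mm 9.3 lat [ 0.32 -0.58] n 929 tip a 120.0 flange front a 35.5
[216.64215937  46.74672717  73.05920558]
shift cm [-1.32 -4.66  3.11] spin -0.3
```

Emit:
jog_arm(increments=[-1.3,-3,0,0,0.1,-1.3,-4.7,1.5,0,0.1,-1.3,-4.7,3.1,0,0.1,-1.3,-4.7,3.1,0,0.1,-1.3,-4.7,3.1,0,0.1])

```text
time: 7.17
tool_pos: [0.6381, -0.1486, 0.2489]
eef_rot: [179.9, -0.3, -176.7]
wrist_force: [0.6, 0.1, -1.2]
gripper_width: 0.167
finger_force: 25.0
```

Run:
```python
from h import *;from bench import *
c=read_camera("wrist");s=observe();print(s["time"],s["tool_pos"],s["eef_rot"]);rod(c,s);np.savez("w5.npz",**c)
cv2.imwrite("pics/w5.png",cv2.resize(c["img"][60:260,200:420,::-1],(660,600),interpolation=3))
P=rodfit(c);D=(P-O)@RD*1000
m=(abs(D[...,1])<22)&(D[...,0]>-45)&(D[...,0]<45)
print("deck surf z",np.median(D[(abs(D[...,0])<100)&(abs(D[...,1])<120)&(abs(D[...,2])<8)][:,2]))
k,L,st,ce=cv2.connectedComponentsWithStats((m&(D[...,2]>50)&(D[...,2]<65)).astype(np.uint8))
for i in range(1,k):
    if st[i,4]>20:
        q=D[L==i];print(ce[i].round(),st[i,4],"mean",q.mean(0).round(1),"p2",np.percentile(q,2,0).round(1),"p98",np.percentile(q,98,0).round(1))
# rod shaft in deck frame
r=(D[...,0]>60)&(D[...,0]<200)&(abs(D[...,1])<15)&(D[...,2]>15)&(D[...,2]<70);q=D[r]
for x in range(65,175,10):
    w=q[abs(q[:,0]-x)<5]
    if len(w)>5:print(x,len(w),"y",np.percentile(w[:,1],[5,50,95]).round(1),"ztop",np.percentile(w[:,2],90).round(1))
```

```text
7.2167 [ 0.63887446 -0.14860446  0.2506504 ] [ 1.79933374e+02 -1.06191683e-01 -1.76658914e+02]
tilt 30.58 axis z at TCP axis mm 8.5 lat [-0.11  2.42] n 921 tip a 156.9 flange front a 159.8
deck surf z 0.27199548872499396
[307.  12.] 427 mean [36.3 -2.8 55.2] p2 [ 30.6 -16.3  50.3] p98 [39.3 10.1 57.8]
75 15 y [4.5 6.1 7.1] ztop 49.2
85 106 y [1.9 6.1 9.7] ztop 50.5
95 136 y [1.9 5.4 9.6] ztop 50.8
105 138 y [2.  5.8 9.5] ztop 50.8
115 149 y [2.1 5.4 9.4] ztop 50.7
125 155 y [2.2 6.1 9.3] ztop 50.8
135 164 y [2.2 5.4 9.3] ztop 50.8
145 173 y [2.3 6.  9.2] ztop 50.9
155 177 y [2.3 5.4 9.1] ztop 51.1
165 188 y [2.4 6.  9.1] ztop 51.0
```

View pics/w5.png

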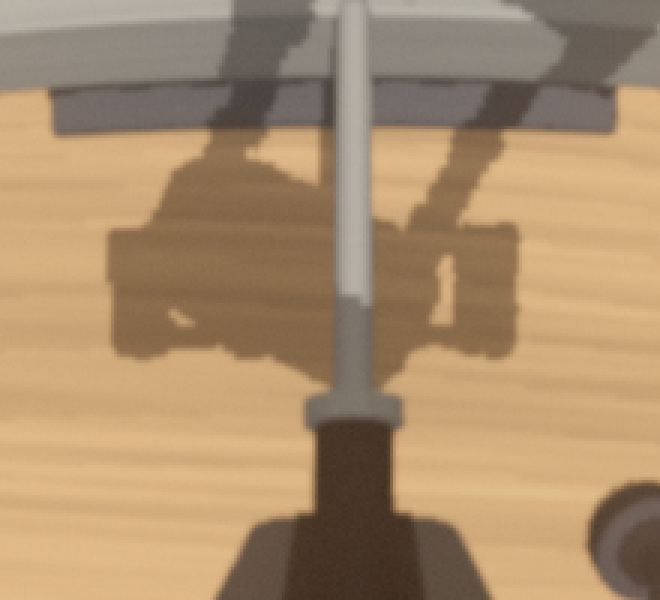

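The crop shows the rod (355,200) straight along the slope, offset left of the upper lug (top edge of the view). In the same depth frame the rod sits at y=5.7, z=46.8 and the lug hole at y≈-2.9, z≈42.6. Shift, then approach.

Emit:
jog_arm(increments=[-0.2,-0.87,0.36,0,0.1,-0.2,-0.87,0.36,0,0.1,0.9,-0.87,1,0,0.1,1.7,-0.87,1.46,0,0.1,2.2,-0.87,1.76,0,0.1,2.2,-0.87,1.76,0,0.1,2.2,-0.87,1.76,0,0.1])

```text
time: 7.8
tool_pos: [0.6181, -0.1593, 0.2346]
eef_rot: [-180.0, 0.0, -176.7]
wrist_force: [0.6, 0.7, -0.9]
gripper_width: 0.167
finger_force: 25.0
```

```bash
cat > look.py <<'E'
from h import *;from bench import *
c=read_camera("wrist");s=observe();print(s["time"],todeck(s["tool_pos"]).round(1),s["eef_rot"].round(2),s["wrist_force"].round(1))
P=rodfit(c);D=(P-O)@RD*1000
m=(abs(D[...,1])<22)
for x0 in(35,0,-35):
    q=D[m&(abs(D[...,0]-x0)<8)&(D[...,2]>52)&(D[...,2]<64)]
    if len(q)>20:print("lug",x0,len(q),"mean",q.mean(0).round(1),"p2",np.percentile(q,2,0).round(1),"p98",np.percentile(q,98,0).round(1),"top z",np.median(q[q[:,2]>54.5][:,2]).round(1))
r=(D[...,0]>40)&(D[...,0]<200)&(abs(D[...,1])<15)&(D[...,2]>15)&(D[...,2]<56);q=D[r]
for x in range(35,150,10):
    w=q[abs(q[:,0]-x)<5]
    if len(w)>5:print(x,len(w),"x",w[:,0].min().round(1),w[:,0].max().round(1),"y",np.percentile(w[:,1],[5,95]).mean().round(2),"zaxis",(np.percentile(w[:,2],90)-4).round(1))
cv2.imwrite("last.png",c["img"][...,::-1])
E
python3 look.py
```

```text
7.85 [187.4  -2.4  36.3] [-1.7997e+02  6.0000e-02 -1.7669e+02] [-0.2  0.2 -0.4]
lug 35 464 mean [35.5 -2.7 56.1] p2 [ 30.  -16.   52.3] p98 [39.2 10.9 57.8] top z 56.7
lug 0 220 mean [ 3.6 -3.  55.5] p2 [  0.8 -15.4  52.1] p98 [ 5.7  9.7 57.7] top z 56.5
55 60 x 50.1 60.0 y -3.95 zaxis 43.4
65 127 x 60.0 69.9 y -3.91 zaxis 43.8
75 137 x 70.0 80.0 y -3.9 zaxis 44.0
85 145 x 80.1 90.0 y -3.9 zaxis 44.1
95 152 x 90.0 100.0 y -3.89 zaxis 44.1
105 161 x 100.0 110.0 y -3.88 zaxis 44.1
115 171 x 110.0 120.0 y -3.87 zaxis 44.3
125 174 x 120.0 129.9 y -3.86 zaxis 44.5
135 182 x 130.1 139.9 y -3.85 zaxis 44.5
145 190 x 140.0 149.9 y -3.84 zaxis 44.6
```

Emit:
jog_arm(increments=[-0.05,0.12,0.1,0,0.1,0.64,0.12,0.5,0,0.1,1.16,0.12,0.8,0,0.1,1.68,0.12,1.1,0,0.1,2.2,0.12,1.4,0,0.1,2.55,0.12,1.6,0,0.1,2.55,0.12,1.6,0,0.1])

```text
time: 8.43
tool_pos: [0.5915, -0.1595, 0.2175]
eef_rot: [180.0, -0.1, -176.7]
wrist_force: [-0.4, -0.4, -0.6]
gripper_width: 0.162
finger_force: 25.0
```

```bash
python3 look.py
```

```text
8.4833 [156.2  -1.1  34.9] [ 1.7999e+02 -2.0000e-02 -1.7671e+02] [ 0.3 -0.6 -0.2]
lug 35 570 mean [35.3 -2.9 56.1] p2 [ 30.  -16.8  52.4] p98 [38.6 10.7 58. ] top z 56.8
lug 0 501 mean [ 0.9 -2.9 56. ] p2 [ -5.8 -15.4  52.3] p98 [ 5.   9.6 57.8] top z 56.8
lug -35 80 mean [-31.8  -2.9  53.3] p2 [-33.1 -16.4  52. ] p98 [-30.6  10.1  55.1] top z 54.7
45 129 x 40.4 49.6 y -2.51 zaxis 42.7
55 152 x 50.1 59.9 y -2.5 zaxis 43.0
65 151 x 60.1 69.9 y -2.49 zaxis 42.9
75 166 x 70.1 80.0 y -2.5 zaxis 42.9
85 168 x 80.1 90.0 y -2.49 zaxis 43.0
95 177 x 90.1 100.0 y -2.49 zaxis 43.0
105 183 x 100.1 110.0 y -2.49 zaxis 43.3
115 191 x 110.1 120.0 y -2.49 zaxis 43.3
125 435 x 120.2 130.0 y -2.48 zaxis 48.8
135 438 x 130.1 140.0 y -2.48 zaxis 47.0
145 581 x 140.0 150.0 y -0.36 zaxis 46.9
```

Emit:
jog_arm(increments=[0.85,-0.04,0.52,0,0.1,1.7,-0.04,1.02,0,0.1,2.57,-0.04,1.52,0,0.1,3.4,-0.04,2.02,0,0.1,4,-0.04,2.35,0,0.1,4,-0.04,2.35,0,0.1])

```text
time: 8.98
tool_pos: [0.5515, -0.1622, 0.194]
eef_rot: [180.0, -0.1, -176.7]
wrist_force: [-0.1, -0.1, -0.9]
gripper_width: 0.163
finger_force: 25.0
```

```bash
python3 look.py
```

```text
9.0333 [110.1  -1.5  34.6] [ 179.99   -0.   -176.71] [-0.8 -0.5 -0.1]
lug 35 687 mean [35.3 -2.8 56.3] p2 [ 30.7 -16.4  52.3] p98 [38.6 10.6 58.1] top z 56.9
lug 0 644 mean [ 0.5 -2.8 56.4] p2 [ -5.6 -15.4  52.5] p98 [ 4.7  9.7 58.1] top z 56.9
lug -35 499 mean [-34.5  -2.7  56. ] p2 [-40.  -16.6  52.2] p98 [-31.1  10.9  57.9] top z 56.8
45 174 x 40.1 49.9 y -2.83 zaxis 42.9
55 179 x 50.1 59.9 y -2.84 zaxis 42.9
65 190 x 60.0 70.0 y -2.83 zaxis 42.8
75 256 x 70.0 80.0 y -2.85 zaxis 48.4
85 528 x 80.0 90.0 y -2.85 zaxis 47.9
95 459 x 90.1 100.0 y -3.08 zaxis 46.7
105 803 x 100.0 110.0 y -0.03 zaxis 49.2
115 516 x 110.0 119.7 y -2.72 zaxis 47.8
125 394 x 120.2 128.2 y -2.84 zaxis 47.0
```

Emit:
jog_arm(increments=[0.87,0,0.5,0,0.1,1.73,0,1,0,0.1,2.5,0,1.45,0,0.1,3.03,0,1.75,0,0.1,3.03,0,1.75,0,0.1])

```text
time: 9.45
tool_pos: [0.5217, -0.164, 0.1768]
eef_rot: [180.0, -0.0, -176.7]
wrist_force: [0.7, -0.3, -0.8]
gripper_width: 0.169
finger_force: 25.0
```

```bash
python3 look.py
```

```text
9.5 [75.4 -1.6 34.6] [-1.8000e+02  2.0000e-02 -1.7671e+02] [-0.9  0.4 -0.8]
lug 35 743 mean [34.8 -2.6 56.7] p2 [ 30.6 -15.9  53.2] p98 [38.2 10.8 58.2] top z 56.9
lug 0 784 mean [ 0.2 -2.9 56.5] p2 [ -5.7 -15.3  52.5] p98 [ 4.6  9.5 58.2] top z 56.9
lug -35 613 mean [-34.7  -2.7  56.3] p2 [-39.9 -16.3  52.5] p98 [-31.2  10.8  58.1] top z 56.8
45 452 x 40.0 50.0 y -2.94 zaxis 48.5
55 444 x 50.0 60.0 y -2.92 zaxis 46.8
65 607 x 60.0 70.0 y -0.23 zaxis 46.7
75 689 x 70.0 80.0 y -0.0 zaxis 49.8
85 507 x 80.1 89.8 y -2.89 zaxis 47.1
95 170 x 90.3 93.7 y -2.89 zaxis 46.8
```

Emit:
jog_arm(increments=[0.26,0,0.15,0,0.1,0.43,0,0.25,0,0.1,0.52,0,0.3,0,0.1,0.52,0,0.3,0,0.1])

```text
time: 9.83
tool_pos: [0.5174, -0.1644, 0.1743]
eef_rot: [-180.0, 0.1, -176.7]
wrist_force: [0.6, 0.9, -1.3]
gripper_width: 0.164
finger_force: 25.0
```

```bash
python3 look.py
```

```text
9.8833 [69.6 -1.6 34.5] [-1.7999e+02  4.0000e-02 -1.7669e+02] [ 0.3 -0.6 -0.6]
lug 35 887 mean [35.3 -2.7 56.3] p2 [ 30.4 -15.9  52.2] p98 [42.  10.6 58.2] top z 57.0
lug 0 837 mean [ 0.  -2.8 56.4] p2 [ -5.9 -15.5  52.6] p98 [ 4.6 10.1 58. ] top z 56.9
lug -35 583 mean [-34.6  -2.9  56.2] p2 [-39.6 -16.3  52.3] p98 [-31.3  10.3  58.1] top z 56.8
45 531 x 40.0 50.0 y -3.18 zaxis 48.0
55 462 x 50.0 60.0 y -2.84 zaxis 46.8
65 791 x 60.0 70.0 y -0.04 zaxis 49.0
75 522 x 70.0 79.7 y -2.97 zaxis 47.9
85 422 x 80.1 88.6 y -3.08 zaxis 47.1
```

Emit:
jog_arm(increments=[0.1,0,0.06,0,0.1,0.17,0,0.1,0,0.1,0.17,0,0.1,0,0.1])

```text
time: 10.13
tool_pos: [0.5172, -0.1645, 0.1744]
eef_rot: [-179.9, 0.3, -176.7]
wrist_force: [5.5, 1.4, 1.4]
gripper_width: 0.167
finger_force: 25.0
```

```bash
python3 look.py|egrep -v "^[4567]"
```

```text
10.1833 [69.6 -1.7 34.7] [-179.95    0.29 -176.7 ] [5.3 1.6 0.8]
lug 35 901 mean [35.2 -2.7 56.3] p2 [ 30.2 -15.9  52.1] p98 [41.9 10.6 58.3] top z 57.0
lug 0 844 mean [-0.  -2.9 56.5] p2 [ -6.  -15.6  52.9] p98 [ 4.6 10.  58.2] top z 56.9
lug -35 583 mean [-34.6  -3.   56.2] p2 [-39.6 -16.4  52.3] p98 [-31.4  10.4  57.9] top z 56.8
85 421 x 80.0 88.5 y -3.17 zaxis 47.2
```

5 N of reaction with no travel means the flange is home. Release and lift.

Emit:
jog_arm(increments=[0,0,0,0,0.4,0,0,0,0,0.4,0,0,0,0,0.4,0,0,0,0,0.4,0,0,-1,0,0.4,0,0,-4,0,0.4,0,0,-8,0,0.4,0,0,-8,0,0.4])

```text
time: 10.85
tool_pos: [0.5186, -0.1664, 0.2621]
eef_rot: [-179.6, 0.6, -176.7]
wrist_force: [0.2, -0.5, 0.6]
gripper_width: 0.401
finger_force: 0.0
```

Run:
```python
from h import *;from bench import *
c=read_camera("wrist");s=observe();print(s["time"],s["tool_pos"],todeck(s["tool_pos"]),s["eef_rot"])
P=rodfit(c);D=(P-O)@RD*1000
q=D[(D[...,0]>38)&(D[...,0]<120)&(abs(D[...,1]+3)<12)&(D[...,2]>25)&(D[...,2]<56)]
print("end",q[:,0].max())
for x in range(40,92,6):
    w=q[abs(q[:,0]-x)<3]
    if len(w)>5:print(x,len(w),"y",np.percentile(w[:,1],[5,95]).mean().round(2),"ztop",np.percentile(w[:,2],90).round(1))
q=D[(D[...,0]>-100)&(D[...,0]<-41)&(abs(D[...,1]+3)<8)&(D[...,2]>25)&(D[...,2]<56)];print("tip",len(q),q.min(0) if len(q) else 0,q.mean(0))
q=D[(abs(D[...,0]-12)<14)&(abs(D[...,1]+76)<14)&(D[...,2]>40)&(D[...,2]<60)];print("roller",len(q),q.mean(0),q.min(0),q.max(0))
cv2.imwrite("pics/w6.png",c["img"][...,::-1])
plan(s,deck(14,-76,110),183.3);plan(s,deck(14,-76,62),183.3)
```

```text
10.9 [ 0.51769615 -0.16593736  0.25885829] [112.11722247  -3.13435773 107.6177183 ] [-179.67491144    0.46656941 -176.69064499]
end 88.7459267798688
40 208 y -2.63 ztop 52.7
46 146 y -3.26 ztop 49.3
52 122 y -3.23 ztop 49.2
58 124 y -3.58 ztop 49.0
64 124 y -2.85 ztop 49.1
70 126 y -3.18 ztop 49.2
76 126 y -3.17 ztop 49.1
82 129 y -3.14 ztop 49.2
88 113 y -3.15 ztop 48.7
tip 89 [-65.67073874  -6.80211253  40.33994046] [-55.78363359  -2.91970386  44.14132526]
roller 277 [ 12.16271885 -76.80753472  50.16611049] [ -1.87428557 -85.22563338  40.26437227] [ 19.82690786 -70.85602608  55.52437489]
shift cm [ 8.66 -7.26  4.67] spin 0.0
shift cm [ 6.29 -7.24  8.85] spin 0.0
```

View pics/w6.png

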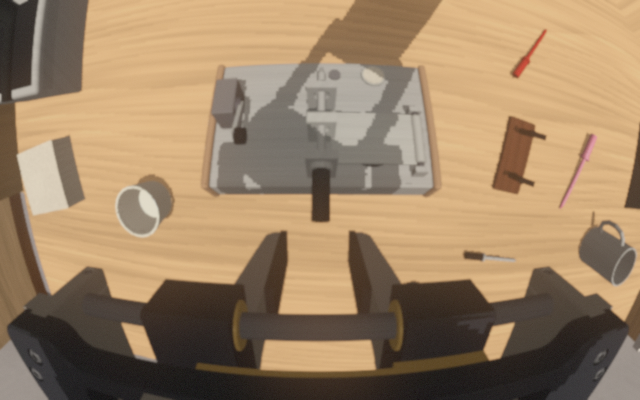

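The wrist view shows the rod through the lugs with its handle at (320,195), tip out below at (321,75), and the roller at (240,135). Depth puts the flange at 38.7 and the tip at -66 mm, so it is threaded home. On to the switch.

Emit:
jog_arm(increments=[2.5,-3.5,0,0,0,5,-7.3,1,0,0,8,-7.3,3,0,0,8.6,-7.3,4,0,0,8.6,-7.3,4,0,0,8.6,-7.3,4,0,0])

```text
time: 11.4
tool_pos: [0.4332, -0.242, 0.2125]
eef_rot: [179.9, -0.0, -176.7]
wrist_force: [0.0, -0.3, 0.5]
gripper_width: 0.009
finger_force: 0.0
```

Run:
```python
from h import *;from bench import *
s=observe();print(s["time"],todeck(s["tool_pos"]),s["eef_rot"],s["gripper_width"])
for z in(75,60,45,40,36): plan(s,deck(14,-77,z),183.3)
```

```text
11.4 [ 12.152898   -74.21733159 111.84714572] [ 1.79926861e+02 -4.88402755e-02 -1.76740401e+02] 0.008607871065532216
shift cm [-2.01 -0.28  3.1 ] spin -0.0
shift cm [-2.76 -0.28  4.4 ] spin -0.0
shift cm [-3.51 -0.28  5.69] spin -0.0
shift cm [-3.76 -0.28  6.13] spin -0.0
shift cm [-3.96 -0.28  6.47] spin -0.0
```

Emit:
jog_arm(increments=[-2,-0.3,3.1,0,0,-2.8,-0.3,4.4,0,0,-3.5,-0.3,5.7,0,0,-3.8,-0.3,6.1,0,0,-3.9,-0.3,6.35,0,0,-3.9,-0.3,6.35,0,0])

```text
time: 11.9
tool_pos: [0.4775, -0.2431, 0.153]
eef_rot: [-179.8, 0.5, -176.6]
wrist_force: [3.7, 3.3, 8.3]
gripper_width: 0.003
finger_force: 4.0
```

Run:
```python
from h import *;from bench import *
s=observe();print(s["time"],todeck(s["tool_pos"]),s["wrist_force"])
c=read_camera("wrist");D=(rodfit(c)-O)@RD*1000;s=observe();print(s["wrist_force"])
q=D[(D[...,0]>-12)&(D[...,0]<30)&(abs(D[...,1]+76)<9)&(D[...,2]>8)&(D[...,2]<60)];
for x in range(-10,30,4):
    w=q[abs(q[:,0]-x)<2]
    if len(w)>3:print(x,len(w),np.percentile(w[:,2],[50,95]))
```

```text
11.9 [ 20.60948772 -77.90065951  38.196655  ] [3.73347817 3.31804833 8.34020826]
[4.02774961 3.25610184 7.26927577]
-10 44 [36.26982885 37.04098696]
-6 42 [36.47867278 37.33594125]
-2 45 [36.59127107 37.38407584]
2 44 [36.82129141 37.66327463]
6 71 [36.80571103 37.9048987 ]
10 108 [38.98607185 45.27297836]
14 162 [48.58639121 52.4994461 ]
18 185 [55.34061981 59.29224257]
22 37 [59.04905219 59.90649962]
```

The arm is at about 0.31 rad from its slope, which is marginal; press a bit deeper.

Emit:
jog_arm(increments=[0,0,0.3,0,0,0,0,0.6,0,0,0,0,0.6,0,0])

```text
time: 12.2
tool_pos: [0.4786, -0.2441, 0.1482]
eef_rot: [-179.7, 0.6, -176.6]
wrist_force: [5.6, 2.3, 9.7]
gripper_width: 0.004
finger_force: 4.7
```

Run:
```python
from h import *;from bench import *
s=observe();print(s["time"],todeck(s["tool_pos"]),s["wrist_force"])
c=read_camera("wrist");D=(rodfit(c)-O)@RD*1000
q=D[(D[...,0]>-12)&(D[...,0]<30)&(abs(D[...,1]+76)<9)&(D[...,2]>8)&(D[...,2]<60)];
for x in range(-10,10,4):
    w=q[abs(q[:,0]-x)<2]
    if len(w)>3:print(x,len(w),np.percentile(w[:,2],[50,95]))
```

```text
12.2 [ 19.07661426 -78.89613976  33.57304201] [5.55969434 2.29704018 9.72649103]
-10 46 [34.13470174 34.84909428]
-6 41 [33.42281459 34.61447869]
-2 49 [33.17870796 34.41836816]
2 42 [32.95955676 33.8283041 ]
6 73 [32.43704245 33.31615649]
```

Slope now gives about 0.44 rad, past the click. Lift off along the approach and retreat.

Emit:
jog_arm(increments=[1,0,-2,0,0,2,0,-4,0,0,3,0,-8,0,0,3,0,-12,0,0,3,0,-14,0,0,3,0,-14,0,0,3,0,-14,0,0,3,0,-14,0,0])

```text
time: 12.92
tool_pos: [0.4432, -0.2442, 0.283]
eef_rot: [180.0, -0.0, -176.6]
wrist_force: [0.3, 0.1, -2.1]
gripper_width: 0.003
finger_force: 0.0
```

Run:
```python
from h import *;from bench import *
c=read_camera("wrist");s=observe();print(s["time"],s["tool_pos"],s["wrist_force"])
D=(rodfit(c)-O)@RD*1000
q=D[(abs(D[...,0]-12)<14)&(abs(D[...,1]+76)<14)&(D[...,2]>40)&(D[...,2]<60)];print("roller",len(q),q.mean(0),q.max(0))
t=read_camera("top");T=(cloud(t)-O)@RD*1000
for n,A in(("w",D),("t",T)):
    q=A[(A[...,0]>42)&(A[...,0]<120)&(abs(A[...,1]+3)<12)&(A[...,2]>25)&(A[...,2]<56)];print(n,"rod end",len(q),q[:,0].max() if len(q) else 0)
    q=A[(abs(A[...,0])<20)&(A[...,1]>30)&(A[...,1]<80)&(A[...,2]>5)&(A[...,2]<60)];print("guard plate z by y",[(y,np.median(q[abs(q[:,1]-y)<5][:,2]).round(1)) for y in(35,55,75)])
a=np.load("top0.npz");print("moved pixels")
d=np.abs(a["img"].astype(int)-t["img"]).max(-1)
for n,(u,v) in dict(pitcher=(172,170),tamper=(317,137),cup=(461,180)).items(): print(n,d[v-18:v+18,u-18:u+18].mean())
```

```text
12.9667 [ 0.44281271 -0.24403545  0.28215478] [-0.21034394  0.238229   -0.26992207]
roller 183 [ 10.96588236 -78.60104617  51.59328992] [ 18.76923918 -72.70219614  56.17665952]
w rod end 630 84.49019127700805
guard plate z by y [(35, np.float64(15.1)), (55, np.float64(15.1)), (75, np.float64(15.3))]
t rod end 106 88.34677956347217
guard plate z by y [(35, np.float64(14.9)), (55, np.float64(14.7)), (75, np.float64(14.7))]
moved pixels
pitcher 3.3958333333333335
tamper 4.334104938271605
cup 54.1929012345679
```

```bash
python3 -c "
from bench import *
print(finish_job())"
```

```text
the job is handed in; nothing more can be done
None
```

I handed the job in at about 13 s. By my last measurements the guard is shut, the rod is threaded home and released, and the start switch was pressed past its click and sprang back. The pitcher and tamper have not moved, and the cup was hidden in the last top view but the arm never went near it.

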